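# Clamp a spice jar in the one-hand jar clamp

## Task

Two spice jars stand on the front half of the table, one to each side of the jar clamp: stand the taller one upright on the clamp's board, between its sliding jaw and its fixed V-shaped jaw, and let go of it. Then squeeze the clamp's trigger towards its grip and let it spring back, over and over, until the sliding jaw holds the jar firmly in the V; stop the squeeze when the trigger turns clearly stiffer, as forcing it further would crack the glass. Leave the trigger released, keep the jar upright and leave the shorter jar, the dropper bottle and the heart-shaped cutter alone.

Things in the scene. Friction and masses are not known exactly. Their poses are not given: they have to be found in the camera images.
- jar_center (a point): Centre of the taller of the two spice jars at the front of the table, half-way up (53 mm above its foot), z up along the jar. It is 106 mm tall (the other 98 mm): glass body 42 mm across and a round cap 44.6 mm across over its top 21 mm; about 0.11 kg. The jars at the far edge of the table play no part.
- clamp_seat (a point): On the upper face of the clamp's 12 mm thick wooden board, on the axis of a jar seated in the fixed V jaw. Frame of the fixed clamp: x runs along it from grip past sliding jaw to V jaw, z up. Both jaws reach 54 mm above the board, so the cap stays free. The open gap is 16 to 30 mm wider than the jar: set the jar down about 7 mm short of this point (at x = -0.007).
- jar_clamp: The clamp, fixed to the table: origin under the middle of its board (270 x 90 mm), axes as clamp_seat, which lies 84 mm on along x. Its black housing (98 mm long, 44 mm wide, up to 91 mm over the table) spans x = -0.122 to -0.024; the trigger and the fixed grip rise from it to 190 mm. The sliding jaw moves on a notched bar that passes through the housing.
- trigger_end (a point): On the outer face of the trigger (facing the jaws, +x of the clamp), 15 mm below its top, 175 mm over the table. The trigger is an upright grey lever 12 mm thick, 24 mm wide, pivoted 93 mm below. Squeeze it towards -x, to the grip behind it; with the grip it measures 64 mm outside when released. It can be squeezed with the grip or pulled by closed fingers on this face.
- grip_top (a point): Top centre of the fixed black grip behind the trigger: upright, 18 mm thick along x of the clamp, 26 mm wide, 100 mm tall, 190 mm over the table.
- trigger (a joint): Trigger angle, rad: 0 released, 0.28 at its stop (26 mm at trigger_end); a 3 N spring returns it. A full squeeze moves the jaw one 7 mm tooth; it stays there on release. At trigger_end the free jaw takes 9 to 12 N; on a seated jar the force rises 1 to 1.5 N per mm. Stop at 15 to 18 N: firm. Past 20 N the jaw may press over 27 N. If travel ends below 15 N, release and squeeze again.
- jaw_pad: The rubber pad of the sliding jaw that meets the jar, 6 mm thick, 34 mm wide, 44 mm high; origin at its centre, 41 mm over the table, x as for the clamp, its face 3 mm on along +x. It is sprung in the jaw, so that its place does not tell how hard it presses.
- spice_jar: The same taller spice jar, origin at the centre of its foot.
- short_jar: The shorter, slightly wider spice jar (98 mm tall, 47 mm across), origin at its foot; leave it standing.
- bottle: Small dark dropper bottle, 33 mm across, 102 mm tall, origin at its foot; leave it standing.
- cutter_heart: Heart-shaped tin biscuit cutter, 50 x 55 x 24 mm, origin at its underside; leave it alone.
Not all that is in view belongs to the job. Leave any blue or purple look-alike of the spice_jar alone.

How it is judged:
On the way, in this order (a step that is already met when the one before it is completed fails the run):
1. the taller jar stands upright on the clamp's board between the jaws, let go (horizontal distance between jar_center and clamp_seat below 0.022 m and z of jar_center in the frame of clamp_seat below 0.057 m and angle between jar_center's own z axis and vertical below 0.1 rad and contact force between the fingers and spice_jar below 0.2 N), for 0.2 s.
2. the trigger is squeezed (value of joint trigger above 0.1 rad).
3. the sliding jaw presses the jar firmly (contact force between jaw_pad and spice_jar above 7 N), for 0.1 s.
At the end, for the whole second after the job is handed in: The taller jar stands upright (within 0.1 rad) on the clamp's board in the V jaw (axis within 6 mm of clamp_seat), held by the sliding jaw with more than 7 N and at rest; the trigger is back at rest (below 0.03 rad) (contact force between jaw_pad and spice_jar above 7 N and value of joint trigger below 0.03 rad and horizontal distance between jar_center and clamp_seat below 0.006 m and z of jar_center in the frame of clamp_seat below 0.057 m and angle between jar_center's own z axis and vertical below 0.1 rad and linear speed of spice_jar below 0.01 m/s); the robot touches nothing.
It fails at once if the sliding jaw presses the glass with more than 27 N (contact force between jaw_pad and spice_jar above 27 N).
It fails at once if the taller jar is tipped over (angle between jar_center's own z axis and vertical above 0.5 rad).
It fails at once if the shorter jar is moved (distance of short_jar from where it was at the start of the episode above 0.03 m or angle between short_jar's own z axis and vertical above 0.5 rad).
It fails at once if the dropper bottle is moved (distance of bottle from where it was at the start of the episode above 0.03 m or angle between bottle's own z axis and vertical above 0.5 rad).
It fails at once if the heart-shaped cutter is moved (distance of cutter_heart from where it was at the start of the episode above 0.03 m).
It also fails if it takes over 67 s, if anything falls off the work surface, if the arm or the gripper's body presses on something with over 40 N, if the wrist force passes 120 N, or if a joint passes its speed limit or range.

## Robot

A 6-joint arm with a two-finger parallel gripper is mounted at the origin on a cart in front of the work surface, level with it; the furniture and walls round the work are solid. World frame = base frame: x ahead of the robot, y to its left, z up, the work surface at z = 0. Lengths are in m, angles in rad, forces in N, time in s.
With the tool pointing down it reaches from about 0.35 to 0.925 m from the base axis. Payload 6.4 kg.
Tool frame: the origin (TCP) lies on the centre line of the jaws, within the pads' length; the fingertips stand 17 mm ahead of it and the grasp point (between the pads) lies 2 mm behind it (arm.tcp_to_tips is the distance from the TCP to the fingertips, in m); z points along the fingers, y is the line along which they close (so a half turn about z gives the same grasp; the last joint's range is limited). The gripper opens to 85 mm and grips with 20 to 120 N. Pads are 22 mm wide; open, the fingers measure 114 mm over their backs; the gripper's body (76 mm by 85 mm) begins 54 mm behind the grasp point. The pads swing forward as they close: fully open they stand 13 mm farther back than shut.
Start: joints at [-1.357, 0.245, 1.558, -0, 1.339, -0.174], TCP at [0.246, -0.602, 0.248] pointing down, gripper open.
Joint ranges: [-3.13, 3.13], [-1.02, 2.26], [0.13, 2.54], [-0.95, 4.09], [0.21, 2.88], [-2.74, 2.74]. Speed limits (rad/s): [2.57, 2.57, 3.14, 3.14, 3.14, 3.14].

## Interface

Orientations are given as [roll, pitch, yaw] about the fixed x, y, z axes, in that order (R = Rz(yaw) Ry(pitch) Rx(roll)).
In Python, from workcell import arm, optics gives the robot as it stands.
- The arm moves only by the tool jog_arm, never from a script. Its argument "increments" is a list of rows, each a list of 3 entries, a list of its own where there are three numbers: the shift along the world's x, y, z in cm, then the turn about the world's z in degrees, then the closure, from 0 (fully open) to 1 (shut). In form: [[[x, y, z], yaw, gripper], ...]. A call has 1 to 8 rows; each row is the pose to reach, as a shift and turn from the pose commanded when the call began; what a row does not reach only later rows make up. A row lasts 1/10 s, in which the tool goes at most 50 mm and 8.59 degrees, less where a joint would pass 70% of its speed; a pose out of reach is approached as far as the arm can. A call with a gripper value outside its range is refused whole. The fingers move at their own pace and stop on an object; "grip_force" is the grip in N (left out, the last holds). Time passes only in rows, so rows that repeat a pose let the fingers close. It gives the time, the measured TCP pose, the force, the opening and the grip force at its end, in the units of the state.
- arm.state(): the state, without advancing time (a new reading comes with each control period).
- optics.capture(name): name is "side" or "top" or "wrist"; returns the picture (400x640x3 uint8, blue, green, red); there is no depth.
- optics.camera_params(name): a dict with "fx", "fy", "cx", "cy" (pixels), "k1" (the pictures are not rectified: a ray, as slopes to the right and down, at radius r is drawn at 1 + k1 r^2 times it, then the intrinsics apply), "pose" (4x4, takes a point from camera to world coordinates); the wrist camera has in their place "hand_eye" (4x4, takes a point from camera to tool coordinates, whose origin is the TCP and whose axes are the flange's). Camera axes: x right, y down, z forward; pixel columns grow to the right and rows downward; lengths in m; the calibration is good to about 2 mm. A picture is of the moment at which its call begins: read the wrist's pose just before it. camera_params takes no time and is no camera call.
- arm.job_done(): hands the job in; it is judged then, once.
The state is a dict: "time": time; "q": joint angles; "joint_velocities": joint speeds; "tau": joint torques, N m; "position": TCP position; "tool_rot": TCP orientation; "contact_force": force on the tool from outside, world axes, zero at the start; "moment": the same for the moment, N m; "gripper_width": opening from 0.0 (shut) to 1.0 (fully open); "finger_force": force on a finger pad.
Only numpy, scipy, OpenCV 4.12 (cv2) and the standard library are available. Lean on these libraries where they do the work, as an engineer would, in place of code of your own. Each camera call takes 0.05 s, during which the arm holds its last target. There are 200 camera calls.

## Working session

There is one attempt and no reset: what is moved stays moved. The work goes in short steps, Python scripts to look and compute and a tool call to move; the robot and the scene stay as the last step left them, time stands still between calls to the robot, and variables do not carry over. Pictures are saved under pics/ and viewed, at most 10 in all, crops included, and the job is handed in when it is done.

Besides the shell and the picture viewer there is one more tool, called after "Emit:" as name([rows], argument=value, ...), one row to a line, values as JSON. jog_arm: Moves the arm, as the interface text tells. Its arguments: {"type":"object","properties":{"increments":{"type":"array","items":{"type":"array"}},"grip_force":{"type":"number"}},"required":["increments"]}

```bash
mkdir -p pics; ls
cat > h.py <<'E'
import numpy as np, cv2
from workcell import arm, optics
from scipy.spatial.transform import Rotation as R
def campose(name, st=None):
    p=optics.camera_params(name)
    if name=="wrist":
        st=st or arm.state(); T=np.eye(4); T[:3,:3]=R.from_euler('xyz',st["tool_rot"]).as_matrix(); T[:3,3]=st["position"]
        return p,T@np.array(p["hand_eye"])
    return p,np.array(p["pose"])
def ray(name,u,v,cp=None):
    p,T=cp or campose(name); K=np.array([[p["fx"],0,p["cx"]],[0,p["fy"],p["cy"]],[0,0,1]])
    n=cv2.undistortPoints(np.array([[[u,v]]],float),K,np.array([p["k1"],0,0,0,0.]))[0,0]
    d=T[:3,:3]@np.array([n[0],n[1],1]); return T[:3,3],d/np.linalg.norm(d)
def onz(name,u,v,z,cp=None):
    o,d=ray(name,u,v,cp); return o+d*(z-o[2])/d[2]
def two(r1,r2):
    (a,d),(b,e)=r1,r2; s=np.linalg.lstsq(np.c_[d,-e],b-a,rcond=None)[0]
    p,q=a+s[0]*d,b+s[1]*e; return (p+q)/2,np.linalg.norm(p-q)
def proj(name,P,cp=None):
    p,T=cp or campose(name); c=T[:3,:3].T@(np.array(P)-T[:3,3]); x,y=c[:2]/c[2]; s=1+p["k1"]*(x*x+y*y)
    return np.array([p["fx"]*x*s+p["cx"],p["fy"]*y*s+p["cy"]])
E
python3 - <<'E'
from h import *
print(arm.state())
for n in("side","top"):
    i=optics.capture(n); cv2.imwrite(f"pics/{n}0.png",i); p=optics.camera_params(n); print(n,p)
print(optics.camera_params("wrist"))
E
```

```text
pics
{'time': 0.0, 'q': array([-1.35710525e+00,  2.45779837e-01,  1.55904177e+00,  7.07857644e-06,
        1.33871317e+00, -1.74065761e-01]), 'joint_velocities': array([-0.0008982 ,  0.00072885,  0.00058886,  0.00019777,  0.00020442,
        0.00145016]), 'tau': array([-4.09669665e-04, -4.29499733e+01, -3.26130724e+01, -2.10009784e-04,
        5.29109384e-03,  1.41640658e-05]), 'position': array([ 0.2456849 , -0.60119793,  0.24718728]), 'tool_rot': array([-3.13968107e+00, -3.43134025e-04,  3.87754873e-01]), 'contact_force': array([-0.50928403,  0.14080187,  0.16197976]), 'moment': array([-0.02044174,  0.01595058,  0.00260426]), 'finger_force': 0.0, 'gripper_width': 0.9990831714162511}
side {'fx': 376.66703625790467, 'fy': 376.66703625790467, 'cx': 312.15375199281266, 'cy': 197.08345213206132, 'k1': -0.0014974939330684614, 'pose': array([[-0.96945049, -0.12709268,  0.20979322,  0.32811905],
       [-0.24525825,  0.48914103, -0.83701221,  0.8141846 ],
       [ 0.00375966, -0.86289542, -0.50536854,  0.64826914],
       [ 0.        ,  0.        ,  0.        ,  1.        ]])}
top {'fx': 4
[... 161 characters left out ...]
9,  0.06012257,  0.46362737],
       [-0.9994345 , -0.02938021,  0.016355  , -0.05226318],
       [-0.01455147, -0.06058436, -0.99805701,  1.38507143],
       [ 0.        ,  0.        ,  0.        ,  1.        ]])}
{'fx': 301.8292194672386, 'fy': 301.8292194672386, 'cx': 313.18025414581894, 'cy': 200.55892262191762, 'k1': -0.023611220953888738, 'hand_eye': array([[ 1.04453797e-03, -9.49888127e-01, -3.12588316e-01,
         8.09104815e-02],
       [ 9.99999454e-01,  9.82509746e-04,  3.55941198e-04,
         1.49142984e-03],
       [-3.09832506e-05, -3.12588517e-01,  9.49888635e-01,
        -1.24860424e-01],
       [ 0.00000000e+00,  0.00000000e+00,  0.00000000e+00,
         1.00000000e+00]])}
```

View pics/side0.png

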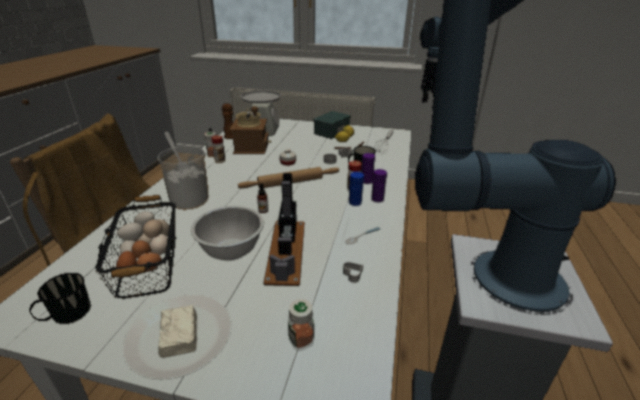

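View pics/top0.png

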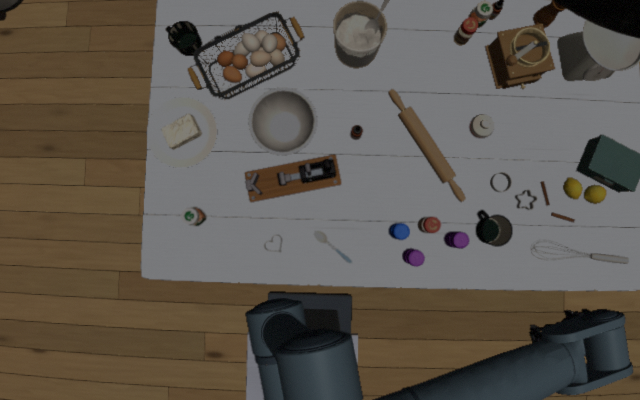

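Candidates for the taller jar, in top-view pixels:
- White/green-capped jar at (195,215), seen at (300,315) in the side view.
- Red-capped jar at (430,224), seen at about (355,170) in the side view.
- Blue look-alike at (400,231), and purple look-alikes at (458,240) and (416,257).
- Far-edge jars at (466,30) and (484,10), which play no part.

I'll check the first two up close.

Run:
```python
from h import *
s=cv2.imread("pics/side0.png");t=cv2.imread("pics/top0.png")
def c(i,u,v,w=32,h=24,k=6): return cv2.resize(i[v-h:v+h,u-w:u+w],None,fx=k,fy=k,interpolation=cv2.INTER_CUBIC)
im=np.vstack([np.hstack([c(s,302,322),c(s,362,180)]),np.hstack([c(t,195,216),c(t,430,228)])])
cv2.imwrite("pics/crop1.png",np.clip(im*1.3,0,255).astype(np.uint8))
```

```text
(no output)
```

View pics/crop1.png

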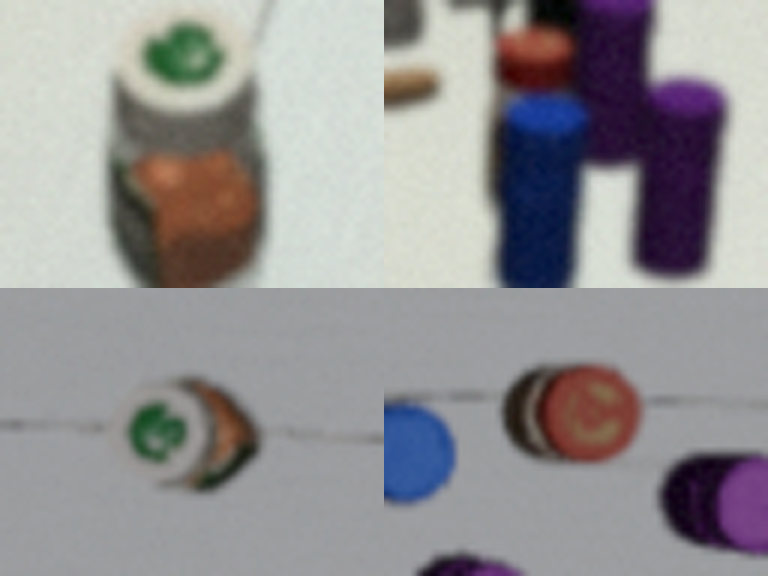

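The left jar (white cap, squarish body wider than its cap) looks like the short one. The right jar (red cap wider than its round body) looks like the taller. I'll measure the heights, the neighbours and the clamp.

Run:
```python
from h import *
for n,t,s in(("red",(432.8,224.8),(355.5,163.8)),("white",(190,216.2),(300.8,307.2))):
    print(n,two(ray("top",*t),ray("side",*s)))
im=cv2.imread("pics/top0.png"); hsv=cv2.cvtColor(im,cv2.COLOR_BGR2HSV)
# look-alike caps and bottles at 0.106
for n,p in(("blue",(400,231)),("purpR",(458,240)),("purpF",(416,257)),("heart",(274,244)),("spoon",(333,247))): print(n,onz("top",*p,0.106 if n[0] in"bp" else 0.01))
# board
m=((hsv[...,0]>5)&(hsv[...,0]<20)&(hsv[...,1]>90)).astype(np.uint8); m[:, :235]=0; m[:,350:]=0; m[:150]=0; m[215:]=0
m=cv2.morphologyEx(m,cv2.MORPH_CLOSE,np.ones((25,25)))
k=max(cv2.findContours(m,0,2)[0],key=cv2.contourArea); r=cv2.minAreaRect(k); print(r)
b=np.array([onz("top",*p,0.012) for p in cv2.boxPoints(r)]); print(b.round(4),b.mean(0)); print([np.linalg.norm(b[i]-b[i-1]) for i in range(4)])
for i in range(2): d=b[i+1]-b[i]; print(np.degrees(np.arctan2(d[1],d[0])))
s=cv2.imread("pics/side0.png")
a=cv2.resize(im[145:210,235:350],None,fx=5,fy=5,interpolation=2); c=cv2.resize(s[165:290,250:320],None,fx=4.5,fy=4.5,interpolation=2); c=cv2.resize(c,None,fx=0.96,fy=0.96)
H=600; A=np.zeros((H,800,3),np.uint8); A[:a.shape[0],:575][:, :a.shape[1]]=a[:, :575]; c=cv2.resize(s[170:290,260:315],None,fx=4,fy=4,interpolation=2); A[:480,580:800]=c
cv2.imwrite("pics/clamp.png",np.clip(A*1.5,0,255).astype(np.uint8))
```

```text
red (array([ 0.46935543, -0.34657211,  0.1004115 ]), np.float64(0.0027421341814037885))
white (array([0.47514318, 0.31024729, 0.09227454]), np.float64(0.0021826664842352237))
blue [ 0.45179024 -0.25753089  0.106     ]
purpR [ 0.43195328 -0.41391644  0.106     ]
purpF [ 0.38396786 -0.30186487  0.106     ]
heart [0.40303765 0.08616276 0.01      ]
spoon [ 0.39981061 -0.08265665  0.01      ]
((292.5067443847656, 177.8675079345703), (30.014902114868164, 92.37704467773438), 78.87081146240234)
[[ 0.607   0.1793  0.012 ]
 [ 0.666  -0.0806  0.012 ]
 [ 0.5814 -0.0996  0.012 ]
 [ 0.5225  0.1591  0.012 ]] [0.59423987 0.03953075 0.012     ]
[np.float64(0.08691002602101662), np.float64(0.2665216709805072), np.float64(0.08671298299399281), np.float64(0.26531788308950566)]
-77.21383229348892
-167.38113165321755
```

View pics/clamp.png

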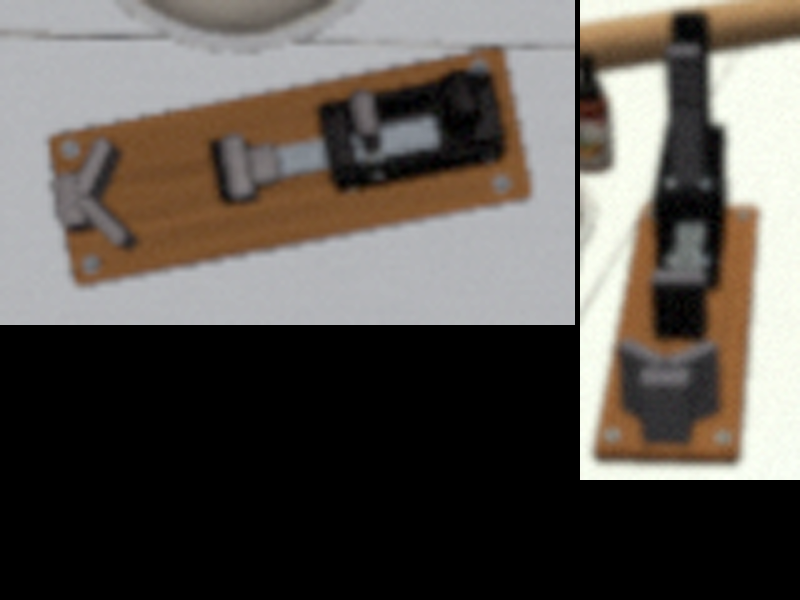

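The heights differ by about 8 mm, so the red-capped jar is the taller one. The clamp's V jaw lies toward +y. Next I'll cross-check the clamp frame.

Run:
```python
from h import *
print("red@.106",onz("top",432.8,224.8,.106), "side", onz("side",355.5,163.8,.106), arm.tcp_to_tips)
c=np.array([.5942,.0395]);a=np.radians(102.7);X=np.array([np.cos(a),np.sin(a)]);Y=np.array([-X[1],X[0]])
def cl(P): d=P[:2]-c; return (d@X).round(4),(d@Y).round(4)
o=lambda u,v:(235+u/5,145+v/5); s=lambda u,v:(260+(u-580)/4,170+v/4)
print("trig",cl(onz("top",*o(365,97),.19)),"grip",cl(onz("top",*o(465,95),.19)))
print("Vapex",cl(onz("top",*o(75,195),.066)),"Vtips",cl(onz("top",*o(107,147),.066)),cl(onz("top",*o(128,240),.066)),"jawface",cl(onz("top",*o(216,168),.066)))
bc=[onz("side",*s(*p),.012) for p in((600,452),(735,458),(757,208))]
print("side board corners",[ (b.round(4),cl(b)) for b in bc])
print("seat",c+.084*X,"place",c+.077*X)
```

```text
red@.106 [ 0.47068326 -0.34510534  0.106     ] side [ 0.46657825 -0.33497992  0.106     ] 0.017
trig (np.float64(-0.0525), np.float64(-0.0066)) grip (np.float64(-0.1019), np.float64(0.002))
Vapex (np.float64(0.1163), np.float64(0.0)) Vtips (np.float64(0.0939), np.float64(-0.0228)) (np.float64(0.0919), np.float64(0.0302)) jawface (np.float64(0.0367), np.float64(0.0003))
side board corners [(array([0.6017, 0.1851, 0.012 ]), (np.float64(0.1404), np.float64(-0.0394))), (array([0.5218, 0.1698, 0.012 ]), (np.float64(0.1431), np.float64(0.042))), (array([ 0.5789, -0.0901,  0.012 ]), (np.float64(-0.1231), np.float64(0.0434)))]
seat [0.57573292 0.1214449 ] place [0.57727184 0.11461616]
```

Emit:
jog_arm([
  [[3,3,0],8,0.2],
  [[6,6.5,0],16,0.2],
  [[9.5,10,0],24,0.2],
  [[12.5,13.5,0],32,0.2],
  [[15.5,17,0],40,0.2],
  [[18,20,0],48,0.2],
  [[20,22,0],56,0.2],
  [[20,22,0],64,0.2],
])

```text
time: 0.9
position: [0.4477, -0.3788, 0.2478]
tool_rot: [-3.141, -0.001, 1.515]
contact_force: [-0.4, -0.7, -0.6]
gripper_width: 0.801
finger_force: 0.0
```

Emit:
jog_arm([
  [[1.5,2,0],8,0.2],
  [[2.4,3.4,0],16,0.2],
  [[2.4,3.4,0],16.5,0.2],
  [[2.4,3.4,0],16.5,0.2],
])

```text
time: 1.3
position: [0.4696, -0.3477, 0.248]
tool_rot: [-3.141, -0.0, 1.791]
contact_force: [0.1, -0.1, 0.4]
gripper_width: 0.802
finger_force: 0.0
```

Run:
```python
from h import *
st=arm.state(); print(st["position"],st["tool_rot"])
im=optics.capture("wrist"); cv2.imwrite("pics/w1.png",im)
cp=campose("wrist",st)
print("pred",proj("wrist",[.4705,-.345,.106],cp))
h=cv2.cvtColor(im,cv2.COLOR_BGR2HSV)
m=(((h[...,0]<12)|(h[...,0]>172))&(h[...,1]>110)&(h[...,2]>60)).astype(np.uint8)
for k in cv2.findContours(m,0,2)[0]:
    if cv2.contourArea(k)>150: print(cv2.contourArea(k),cv2.boundingRect(k),cv2.fitEllipse(k))
```

```text
[ 0.46962234 -0.34769961  0.24796513] [-3.14100506e+00 -2.50139589e-04  1.79110695e+00]
pred [313.79534733 188.82974765]
1582.5 (293, 164, 47, 45) ((316.1977844238281, 185.88616943359375), (44.0192756652832, 46.3126335144043), 84.1800308227539)
```

View pics/w1.png

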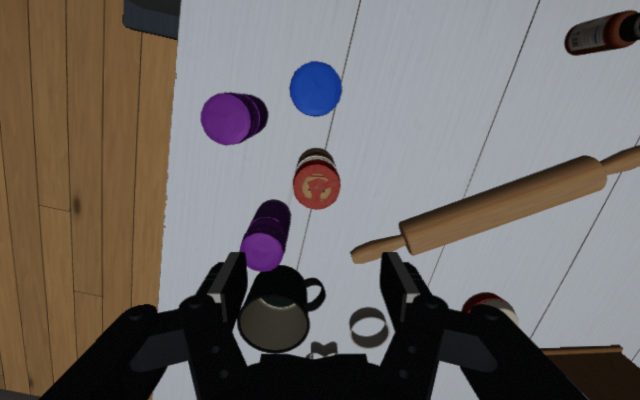

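The wrist view shows the red cap at (317,186), with the blue jar at (316,89) and the purple ones at (227,118) and (263,252). The closing line (image left–right) is free. I'll triangulate the jar now.

Run:
```python
from h import *
cp=campose("wrist")
for uv in((316.2,186.2),):
    print(onz("wrist",*uv,.106,cp)); print(two(ray("wrist",*uv,cp),ray("top",432.8,224.8)),two(ray("wrist",*uv,cp),ray("side",355.5,163.8)))
```

```text
[ 0.47194911 -0.34249436  0.106     ]
(array([ 0.47141398, -0.34437314,  0.10372064]), np.float64(0.0028370550521447688)) (array([ 0.46995683, -0.34381575,  0.1018285 ]), np.float64(0.004600537937859758))
```

Emit:
jog_arm([
  [[0.2,0.4,-3],0,0.2],
  [[0.2,0.4,-7],0,0.2],
  [[0.2,0.4,-11],0,0.2],
  [[0.2,0.4,-14],0,0.2],
  [[0.2,0.4,-15.5],0,0.2],
  [[0.2,0.4,-15.5],0,0.2],
  [[0.2,0.4,-15.5],0,0.5],
  [[0.2,0.4,-15.5],0,0.7],
], grip_force=30)

```text
time: 2.15
position: [0.4729, -0.3452, 0.0957]
tool_rot: [3.14, 0.004, 1.792]
contact_force: [-0.2, -0.1, -1.2]
gripper_width: 0.513
finger_force: 30.6
```

Emit:
jog_arm([
  [[0,0,0],0,0.8],
  [[0,0,0],0,0.8],
  [[0,0,0],0,0.8],
  [[0,0,0],0,0.8],
])

```text
time: 2.55
position: [0.4729, -0.3451, 0.0956]
tool_rot: [3.14, 0.004, 1.793]
contact_force: [-1.1, -0.6, 6.3]
gripper_width: 0.507
finger_force: 31.0
```

Emit:
jog_arm([
  [[0,0,2],0,0.8],
  [[0,0,5],0,0.8],
  [[0,0,9],0,0.8],
  [[0,0,13],0,0.8],
  [[0,0,15.5],0,0.8],
  [[0,0,15.5],0,0.8],
  [[0,0,15.5],0,0.8],
])

```text
time: 3.25
position: [0.4717, -0.3435, 0.248]
tool_rot: [3.142, -0.0, 1.793]
contact_force: [0.4, -0.2, -2.5]
gripper_width: 0.514
finger_force: 30.9
```

Run:
```python
from h import *
st=arm.state(); print(st["position"],st["tool_rot"],st["contact_force"],st["gripper_width"])
im=optics.capture("side"); cv2.imwrite("pics/s2.png",im)
u,v=proj("side",st["position"]).astype(int);print(u,v)
cv2.imwrite("pics/s2c.png",np.clip(cv2.resize(im[v-60:v+80,u-80:u+80],None,fx=4,fy=4,interpolation=2)*1.3,0,255).astype(np.uint8))
```

```text
[ 0.47167054 -0.34345352  0.24800374] [ 3.14155394e+00 -3.72423979e-05  1.79287930e+00] [ 0.39452736 -0.19797549 -2.49428113] 0.5136422787388075
357 122
```

View pics/s2c.png

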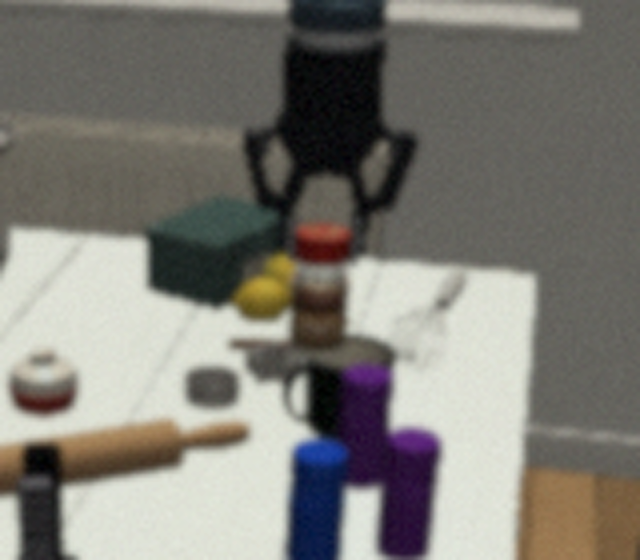

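The jar is held upright by its cap. Now I'll carry it high over to the seat.

Emit:
jog_arm([
  [[0,1,2.5],0,0.8],
  [[0,4,5],0,0.8],
  [[1,8,7],0,0.8],
  [[2,12,7],0,0.8],
  [[3,16,7],0,0.8],
  [[4,20,7],0,0.8],
  [[5,24,7],0,0.8],
  [[6,28,7],0,0.8],
])

```text
time: 4.1
position: [0.5311, -0.0618, 0.3155]
tool_rot: [-3.138, -0.002, 1.793]
contact_force: [0.5, -0.0, -0.3]
gripper_width: 0.508
finger_force: 31.0
```

Emit:
jog_arm([
  [[1,4,0],0,0.8],
  [[2,8,0],0,0.8],
  [[3,12,0],0,0.8],
  [[4,15,0],0,0.8],
  [[4.5,17.3,0],0,0.8],
  [[4.5,17.8,0],0,0.8],
  [[4.5,17.8,0],0,0.8],
])

```text
time: 4.8
position: [0.576, 0.1147, 0.3161]
tool_rot: [-3.138, -0.001, 1.794]
contact_force: [-0.2, -0.3, -1.7]
gripper_width: 0.51
finger_force: 31.0
```

Run:
```python
from h import *
st=arm.state(); print(st["position"],st["tool_rot"],st["contact_force"],st["gripper_width"])
im=optics.capture("wrist"); cv2.imwrite("pics/w2.png",im)
cp=campose("wrist",st); print("seat",proj("wrist",[.5757,.1214,.066],cp))
```

```text
[0.57600745 0.11465033 0.31605044] [-3.13777168e+00 -5.09783969e-04  1.79408736e+00] [-0.21797532 -0.34973485 -1.72524877] 0.5099171980467283
seat [313.97692487 161.82087552]
```

View pics/w2.png

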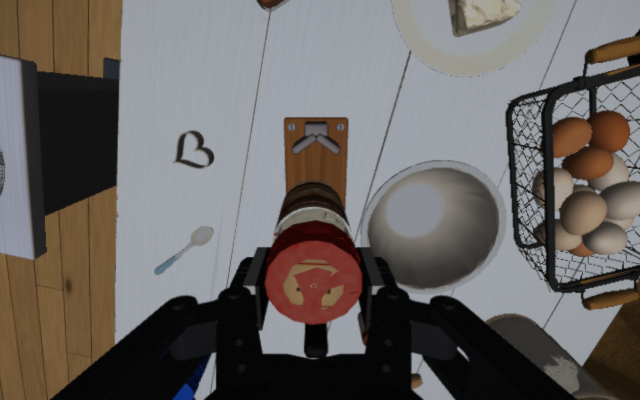

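The V jaw is dead ahead: apex near (316,128), arm ends near (295,150) and (338,150), and board corners at (285,118) and (347,118). I'll check the seat from this view.

Run:
```python
from h import *
cp=campose("wrist")
c=np.array([.5942,.0395]);a=np.radians(102.7);X=np.array([np.cos(a),np.sin(a)]);Y=np.array([-X[1],X[0]])
def cl(P): d=P[:2]-c; return (d@X).round(4),(d@Y).round(4)
im=cv2.imread("pics/w2.png");h=cv2.cvtColor(im,cv2.COLOR_BGR2HSV)
m=((h[...,0]>5)&(h[...,0]<20)&(h[...,1]>90))
cols=[]
for r in(160,170,178):
    x=np.where(m[r,270:362])[0]+270; cols.append((r,x.min(),x.max())); 
print(cols)
for r,l,q in cols: print(cl(onz("wrist",l,r,.012,cp)),cl(onz("wrist",q+1,r,.012,cp)))
y=np.where(m[100:180,300])[0]+100; print("edge",y.min(),cl(onz("wrist",316,y.min(),.012,cp)))
for p in((295,151),(338,151),(316,122)): print(cl(onz("wrist",*p,.066,cp)))
bl=cv2.imread("pics/top0.png"); print("bowl edge near", cl(onz("top",283,153,.07)))
g=cl(arm.state()["position"]);print("tcp",g,"cap",cl(onz("wrist",313,286,.327,cp)))
```

```text
[(160, np.int64(286), np.int64(345)), (170, np.int64(286), np.int64(345)), (178, np.int64(286), np.int64(345))]
(np.float64(0.0751), np.float64(0.0399)) (np.float64(0.0753), np.float64(-0.0462))
(np.float64(0.0605), np.float64(0.0403)) (np.float64(0.0607), np.float64(-0.0467))
(np.float64(0.0486), np.float64(0.0406)) (np.float64(0.0487), np.float64(-0.0471))
edge 118 (np.float64(0.1336), np.float64(-0.0029))
(np.float64(0.0966), np.float64(0.0235))
(np.float64(0.0967), np.float64(-0.03))
(np.float64(0.1317), np.float64(-0.0025))
bowl edge near (np.float64(0.0102), np.float64(-0.0666))
tcp (np.float64(0.0765), np.float64(0.0012)) cap (np.float64(0.0783), np.float64(0.0006))
```

Emit:
jog_arm([
  [[0.2,0,-4],0,0.8],
  [[0.2,0,-8],0,0.8],
  [[0.2,0,-12],0,0.8],
  [[0.2,0,-15.5],0,0.8],
  [[0.2,0,-18],0,0.8],
  [[0.2,0,-19.5],0,0.8],
  [[0.2,0,-20],0,0.8],
  [[0.2,0,-20],0,0.8],
])

```text
time: 5.65
position: [0.579, 0.1137, 0.1184]
tool_rot: [-3.142, 0.0, 1.792]
contact_force: [0.2, -0.3, -1.0]
gripper_width: 0.513
finger_force: 31.1
```

Emit:
jog_arm([
  [[0,0,-0.2],0,0.8],
  [[0,0,-0.4],0,0.8],
  [[0,0,-0.5],0,0.8],
  [[0,0,-0.5],0,0.8],
])

```text
time: 6.05
position: [0.579, 0.1143, 0.1137]
tool_rot: [3.141, 0.0, 1.793]
contact_force: [0.5, 0.1, -0.9]
gripper_width: 0.509
finger_force: 31.1
```

Emit:
jog_arm([
  [[0,0,-0.2],0,0.8],
  [[0,0,-0.4],0,0.8],
  [[0,0,-0.4],0,0.8],
])

```text
time: 6.35
position: [0.5785, 0.1143, 0.1089]
tool_rot: [-3.141, -0.0, 1.793]
contact_force: [0.4, 1.0, -1.2]
gripper_width: 0.507
finger_force: 31.1
```

Emit:
jog_arm([
  [[0,0,-0.1],0,0.8],
  [[0,0,-0.2],0,0.8],
  [[0,0,-0.2],0,0.8],
])

```text
time: 6.65
position: [0.579, 0.1143, 0.1077]
tool_rot: [3.141, 0.0, 1.793]
contact_force: [-0.9, -0.4, 1.4]
gripper_width: 0.509
finger_force: 31.3
```

Emit:
jog_arm([
  [[0,0,-0.1],0,0.8],
  [[0,0,-0.1],0,0.8],
])

```text
time: 6.85
position: [0.5791, 0.1143, 0.1076]
tool_rot: [3.142, 0.0, 1.793]
contact_force: [-3.7, -0.7, 7.8]
gripper_width: 0.515
finger_force: 32.0
```

Emit:
jog_arm([
  [[0,0,0],0,0.45],
  [[0,0,0],0,0.4],
  [[0,0,0],0,0.3],
  [[0,0,0],0,0.2],
  [[0,0,0],0,0.2],
  [[0,0,0],0,0.2],
])

```text
time: 7.45
position: [0.5788, 0.1143, 0.1062]
tool_rot: [-3.142, -0.0, 1.793]
contact_force: [0.2, 1.3, -1.2]
gripper_width: 0.798
finger_force: 0.0
```

Emit:
jog_arm([
  [[0,0,2],0,0.2],
  [[0,0,5],0,0.2],
  [[0,0,9],0,0.2],
  [[0,0,13],0,0.2],
  [[0,0,17],0,0.5],
  [[0,0,17],0,1],
  [[0,0,17],0,1],
])

```text
time: 8.15
position: [0.5793, 0.1143, 0.2775]
tool_rot: [3.139, 0.001, 1.793]
contact_force: [-1.2, -0.3, 0.3]
gripper_width: 0.289
finger_force: 0.0
```

Run:
```python
from h import *
st=arm.state(); print(st["position"],st["contact_force"],st["gripper_width"])
w=optics.capture("wrist"); s=optics.capture("side"); cv2.imwrite("pics/w3.png",w); cv2.imwrite("pics/s3.png",s)
cp=campose("wrist",st); print("seat",proj("wrist",[.5757,.1214,.118],cp),"trig",proj("wrist",[.606,-.012,.19],cp))
A=np.zeros((600,800,3),np.uint8); A[:,:460]=cv2.resize(s[150:300,245:360],None,fx=4,fy=4,interpolation=2); B=cv2.resize(w[:, 180:450],(340,504)); A[:504,460:]=B
cv2.imwrite("pics/c3.png",np.clip(A*1.3,0,255).astype(np.uint8))
```

```text
[0.57925731 0.11426862 0.27747166] [-1.17373837 -0.30440121  0.33812858] 0.28895456341243925
seat [309.79953142 178.44095145] trig [309.88285952 347.85130198]
```

View pics/c3.png

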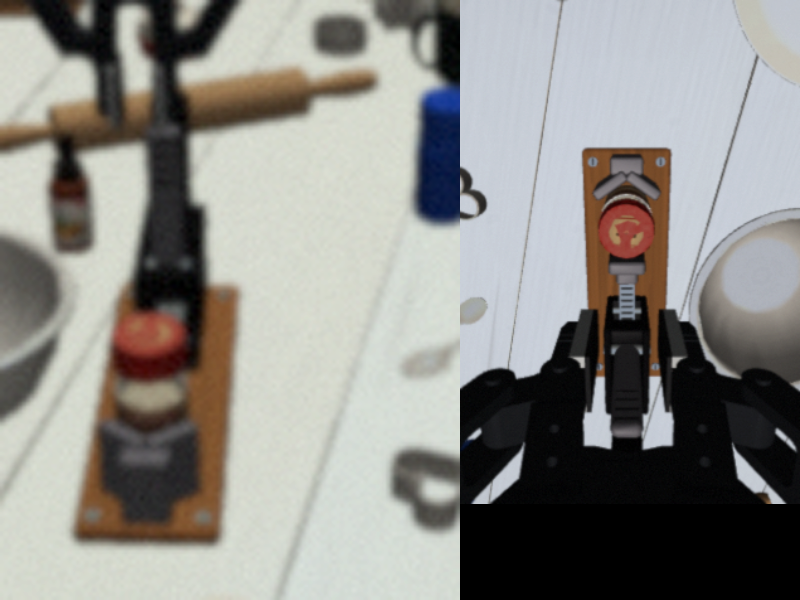

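The jar stands upright between the jaws. The trigger top shows grey near wrist pixel (313,340), and its outer face edge is near row 332. I'll locate that face.

Run:
```python
from h import *
cp=campose("wrist")
c=np.array([.5942,.0395]);a=np.radians(102.7);X=np.array([np.cos(a),np.sin(a)]);Y=np.array([-X[1],X[0]])
def cl(P): d=P[:2]-c; return (d@X).round(4),(d@Y).round(4)
for v in(332,340,347): P=onz("wrist",312.6,v,.19,cp);print(v,P,cl(P))
w=cv2.imread("pics/w3.png"); print(w[322:360,313].max(1)); print(w[340,290:336].max(1))
o=lambda u,v:(235+u/5,145+v/5); t=cv2.imread("pics/top0.png")
print("top", cl(onz("top",*o(352,95),.19)),cl(onz("top",*o(376,95),.19)),t[164,300:335].max(1),t[167,300:335].max(1))
for x in (-.05,-.044,-.035): print(x,(c+x*X).round(4))
print("tcp",cl(arm.state()["position"]), "jar",cl(onz("wrist",180+(628-460)*270/340,230*400/504,.118,cp)))
```

```text
332 [0.60219826 0.00822999 0.19      ] (np.float64(-0.0323), np.float64(-0.0009))
340 [ 6.04100181e-01 -1.82463082e-04  1.90000000e-01] (np.float64(-0.0409), np.float64(-0.0009))
347 [ 0.60580025 -0.00770217  0.19      ] (np.float64(-0.0486), np.float64(-0.0009))
[21 17  7 15 18 19 20 22 19 10 11 17 23 25 33 41 50 60 71 81 87 92 87 78
 68 32  6  3  3  1  2  1  3  0  5  1  3  4]
[166 164 164 165 165 166 163 163 146  88  49  56  62  63  63  64  66  66
  67  69  69  71  71  71  73  72  72  72  72  70  68  63  56  52  50  86
 136 132 119 155 163 165 165 164 163 164]
top (np.float64(-0.0463), np.float64(-0.0088)) (np.float64(-0.0581), np.float64(-0.0065)) [71 68 69 67 56 50 61 69 67 51 22 19 15 16 11 12 11 12  6  0  2 12  6 11
  7 15 21 25 25 18 16 23 25 25 55] [13 10 17 17 12 36 57 71 73 57 27 11  4  4  8 10 10 19 19 22 27 21 13 14
  4 13  7 13 12 12  6 20 26 30 37]
-0.05 [ 0.6052 -0.0093]
-0.044 [ 0.6039 -0.0034]
-0.035 [0.6019 0.0054]
tcp (np.float64(0.0765), np.float64(-0.0006)) jar (np.float64(0.081), np.float64(-0.0014))
```

Emit:
jog_arm([
  [[0.7,-3,0],0,1],
  [[1.4,-6,0],0,1],
  [[1.9,-8.4,0],0,1],
  [[1.9,-8.4,-3],0,1],
  [[1.9,-8.4,-6],0,1],
  [[1.9,-8.4,-8],0,1],
  [[1.9,-8.4,-8.7],0,1],
  [[1.9,-8.4,-8.7],0,1],
], grip_force=60)

```text
time: 9.05
position: [0.5965, 0.0304, 0.1869]
tool_rot: [-3.137, -0.002, 1.793]
contact_force: [0.1, 0.3, 1.1]
gripper_width: -0.003
finger_force: 0.0
```

Emit:
jog_arm([
  [[0,0,0],0,1],
  [[0,0,0],0,1],
  [[0,0,0],0,1],
])

```text
time: 9.35
position: [0.5985, 0.0302, 0.1906]
tool_rot: [3.139, 0.001, 1.793]
contact_force: [-0.4, -0.3, 0.6]
gripper_width: 0.005
finger_force: 0.0
```

```bash
cat >> h.py <<'E'
c=np.array([.5942,.0395]);a=np.radians(102.7);X=np.array([np.cos(a),np.sin(a)]);Y=np.array([-X[1],X[0]])
def cl(P): d=np.array(P)[:2]-c; return (d@X).round(4),(d@Y).round(4)
E
python3 - <<'E'
from h import *
st=arm.state(); print(st["position"],cl(st["position"]),st["contact_force"],st["gripper_width"])
s=optics.capture("side"); cv2.imwrite("pics/s4.png",s)
w=optics.capture("wrist"); cv2.imwrite("pics/w4.png",w)
A=np.zeros((600,800,3),np.uint8); A[:,:400]=cv2.resize(s[130:250,245:325],None,fx=5,fy=5,interpolation=2); A[:500,400:]=cv2.resize(w[150:400,213:413],None,fx=2,fy=2)
cv2.imwrite("pics/c4.png",np.clip(A*1.5,0,255).astype(np.uint8))
E
```

```text
[0.59849181 0.03022787 0.19064247] (np.float64(-0.01), np.float64(-0.0021)) [-0.38194603 -0.3258487   0.55745598] 0.005075279456492601
```

View pics/c4.png

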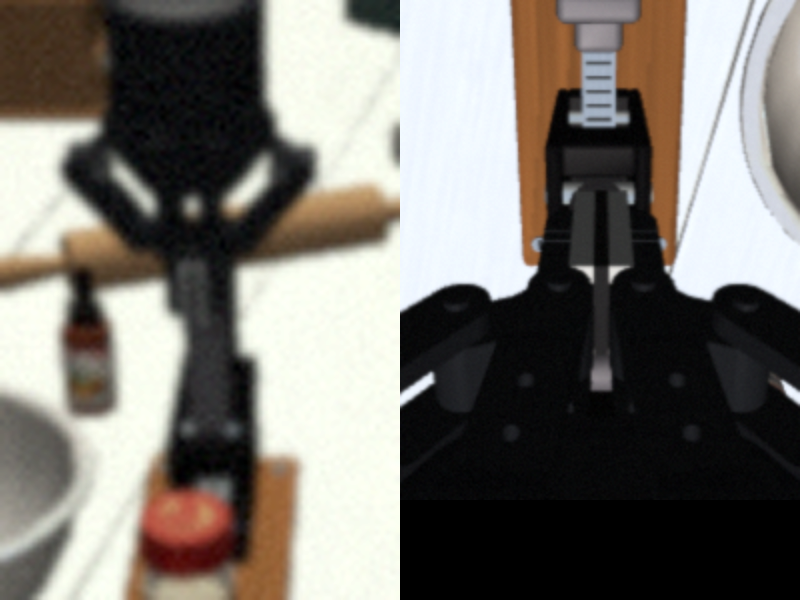

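The shut fingers stand centred in front of the trigger, whose top shows through at crop (601,375). I'll feel for contact along the clamp's −x.

Emit:
jog_arm([
  [[0.22,-1,0],0,1],
  [[0.33,-1.5,0],0,1],
  [[0.33,-1.5,0],0,1],
])

```text
time: 9.75
position: [0.6014, 0.0142, 0.1894]
tool_rot: [3.141, 0.0, 1.791]
contact_force: [-0.1, 0.1, -0.5]
gripper_width: 0.002
finger_force: 0.0
```

Emit:
jog_arm([
  [[0.1,-0.4,0],0,1],
  [[0.1,-0.4,0],0,1],
])

```text
time: 9.95
position: [0.6022, 0.0108, 0.1893]
tool_rot: [-3.142, 0.0, 1.792]
contact_force: [0.6, 0.1, 0.1]
gripper_width: 0.0
finger_force: 0.0
```

Emit:
jog_arm([
  [[0.1,-0.4,0],0,1],
  [[0.1,-0.4,0],0,1],
])

```text
time: 10.15
position: [0.603, 0.0073, 0.1893]
tool_rot: [-3.141, -0.001, 1.793]
contact_force: [-1.2, 2.6, -0.1]
gripper_width: -0.001
finger_force: 1.1
```

Emit:
jog_arm([
  [[0.11,-0.5,0],0,1],
  [[0.22,-1,0],0,1],
  [[0.22,-1,0],0,1],
])

```text
time: 10.45
position: [0.6051, -0.0016, 0.1892]
tool_rot: [-3.141, -0.003, 1.793]
contact_force: [-1.1, 7.3, 2.4]
gripper_width: -0.0
finger_force: 3.7
```

Emit:
jog_arm([
  [[0.09,-0.4,0],0,1],
  [[0.18,-0.8,0],0,1],
  [[0.18,-0.8,0],0,1],
])

```text
time: 10.75
position: [0.6067, -0.0091, 0.1886]
tool_rot: [-3.141, -0.004, 1.793]
contact_force: [-0.9, 8.0, -0.1]
gripper_width: -0.002
finger_force: 3.9
```

Emit:
jog_arm([
  [[0.09,-0.4,0],0,1],
  [[0.09,-0.4,0],0,1],
])

```text
time: 10.95
position: [0.6074, -0.0128, 0.1881]
tool_rot: [-3.141, -0.005, 1.793]
contact_force: [-0.0, 8.9, -1.9]
gripper_width: 0.001
finger_force: 4.0
```

Emit:
jog_arm([
  [[0.04,-0.2,0],0,1],
  [[0.04,-0.2,0],0,1],
])

```text
time: 11.15
position: [0.6077, -0.0143, 0.1879]
tool_rot: [-3.141, -0.006, 1.793]
contact_force: [0.5, 10.3, -2.1]
gripper_width: 0.0
finger_force: 4.3
```

Emit:
jog_arm([
  [[0.04,-0.2,0],0,1],
  [[0.04,-0.2,0],0,1],
])

```text
time: 11.35
position: [0.6079, -0.0162, 0.1877]
tool_rot: [-3.14, -0.006, 1.793]
contact_force: [-1.1, 9.7, -3.4]
gripper_width: 0.003
finger_force: 4.4
```

Emit:
jog_arm([
  [[0.04,-0.2,0],0,1],
  [[0.04,-0.2,0],0,1],
])

```text
time: 11.55
position: [0.608, -0.0166, 0.1877]
tool_rot: [-3.14, -0.01, 1.793]
contact_force: [-0.8, 15.8, -0.9]
gripper_width: -0.001
finger_force: 7.2
```

Emit:
jog_arm([
  [[0.03,-0.15,0],0,1],
  [[0.03,-0.15,0],0,1],
])

```text
time: 11.75
position: [0.608, -0.0168, 0.1877]
tool_rot: [-3.14, -0.013, 1.793]
contact_force: [-2.2, 21.1, -0.9]
gripper_width: 0.003
finger_force: 9.5
```

That is the trigger's stop: 26 mm of travel with the jaw free, so one tooth. I'll release and squeeze again.

Emit:
jog_arm([
  [[-0.22,1,0],0,1],
  [[-0.55,2.5,0],0,1],
  [[-0.75,3.4,0],0,1],
  [[-0.75,3.4,0],0,1],
  [[-0.75,3.4,0],0,1],
])

```text
time: 12.25
position: [0.6022, 0.0114, 0.1895]
tool_rot: [3.141, 0.001, 1.793]
contact_force: [-0.3, -0.4, -0.8]
gripper_width: -0.001
finger_force: 0.0
```

Emit:
jog_arm([
  [[0.22,-1,0],0,1],
  [[0.37,-1.7,0],0,1],
  [[0.5,-2.3,0],0,1],
  [[0.5,-2.3,0],0,1],
])

```text
time: 12.65
position: [0.607, -0.011, 0.1885]
tool_rot: [3.141, -0.004, 1.791]
contact_force: [0.6, 8.5, -2.4]
gripper_width: -0.004
finger_force: 3.4
```

Emit:
jog_arm([
  [[0.08,-0.4,0],0,1],
  [[0.08,-0.4,0],0,1],
])

```text
time: 12.85
position: [0.6075, -0.0144, 0.1882]
tool_rot: [-3.141, -0.005, 1.791]
contact_force: [1.3, 9.6, -1.7]
gripper_width: 0.003
finger_force: 4.0
```

Emit:
jog_arm([
  [[0.04,-0.2,0],0,1],
  [[0.04,-0.2,0],0,1],
])

```text
time: 13.05
position: [0.6078, -0.0159, 0.1881]
tool_rot: [-3.141, -0.006, 1.792]
contact_force: [0.9, 10.6, -2.3]
gripper_width: -0.003
finger_force: 4.3
```

Emit:
jog_arm([
  [[0.04,-0.2,0],0,1],
  [[0.04,-0.2,0],0,1],
])

```text
time: 13.25
position: [0.6079, -0.0167, 0.188]
tool_rot: [-3.141, -0.009, 1.792]
contact_force: [1.1, 15.7, -1.2]
gripper_width: -0.003
finger_force: 6.5
```

Second tooth done. On the third squeeze I'll watch for the jar seating, in small steps.

Emit:
jog_arm([
  [[-0.22,1,0],0,1],
  [[-0.55,2.5,0],0,1],
  [[-0.68,3.1,0],0,1],
  [[-0.68,3.1,0],0,1],
  [[-0.68,3.1,0],0,1],
])

```text
time: 13.75
position: [0.602, 0.0114, 0.1895]
tool_rot: [3.141, 0.001, 1.793]
contact_force: [-0.8, -0.7, -0.2]
gripper_width: -0.004
finger_force: 0.0
```

Emit:
jog_arm([
  [[0.11,-0.5,0],0,1],
  [[0.22,-1,0],0,1],
  [[0.22,-1,0],0,1],
])

```text
time: 14.05
position: [0.6042, 0.0015, 0.1895]
tool_rot: [3.141, -0.001, 1.792]
contact_force: [-1.4, 4.3, 2.2]
gripper_width: -0.001
finger_force: 2.4
```

Emit:
jog_arm([
  [[0.08,-0.4,0],0,1],
  [[0.08,-0.4,0],0,1],
])

```text
time: 14.25
position: [0.6048, -0.0014, 0.1894]
tool_rot: [3.141, -0.003, 1.792]
contact_force: [-0.6, 7.3, 2.4]
gripper_width: 0.002
finger_force: 3.8
```

Emit:
jog_arm([
  [[0.08,-0.4,0],0,1],
  [[0.08,-0.4,0],0,1],
])

```text
time: 14.45
position: [0.6055, -0.0051, 0.1892]
tool_rot: [3.141, -0.003, 1.792]
contact_force: [-0.8, 7.8, 1.6]
gripper_width: -0.001
finger_force: 4.1
```

Emit:
jog_arm([
  [[0.08,-0.4,0],0,1],
  [[0.08,-0.4,0],0,1],
])

```text
time: 14.65
position: [0.6063, -0.0088, 0.1888]
tool_rot: [3.141, -0.004, 1.793]
contact_force: [0.9, 8.5, -0.9]
gripper_width: 0.002
finger_force: 4.1
```

Emit:
jog_arm([
  [[0.06,-0.3,0],0,1],
  [[0.06,-0.3,0],0,1],
])

```text
time: 14.85
position: [0.6068, -0.0115, 0.1885]
tool_rot: [3.141, -0.004, 1.793]
contact_force: [0.8, 9.6, -0.9]
gripper_width: 0.005
finger_force: 4.3
```

Emit:
jog_arm([
  [[0.04,-0.2,0],0,1],
  [[0.04,-0.2,0],0,1],
])

```text
time: 15.05
position: [0.6072, -0.0132, 0.1883]
tool_rot: [3.141, -0.005, 1.793]
contact_force: [1.0, 10.1, -1.8]
gripper_width: 0.001
finger_force: 4.5
```

Emit:
jog_arm([
  [[0.03,-0.15,0],0,1],
  [[0.03,-0.15,0],0,1],
])

```text
time: 15.25
position: [0.6073, -0.0144, 0.1881]
tool_rot: [3.141, -0.005, 1.793]
contact_force: [1.9, 11.1, -3.4]
gripper_width: -0.001
finger_force: 4.7
```

Emit:
jog_arm([
  [[0.03,-0.15,0],0,1],
  [[0.03,-0.15,0],0,1],
])

```text
time: 15.45
position: [0.6075, -0.0156, 0.188]
tool_rot: [3.142, -0.006, 1.793]
contact_force: [1.7, 11.1, -1.7]
gripper_width: 0.001
finger_force: 5.1
```

Run:
```python
from h import *
st=arm.state(); print(st["position"],st["contact_force"])
w=optics.capture("wrist"); t=optics.capture("top"); cv2.imwrite("pics/w5.png",w); cv2.imwrite("pics/t5.png",t)
cp=campose("wrist",st)
h=cv2.cvtColor(w,cv2.COLOR_BGR2HSV)
m=(((h[...,0]<12)|(h[...,0]>172))&(h[...,1]>110)&(h[...,2]>60)).astype(np.uint8)
for k in cv2.findContours(m,0,2)[0]:
    if cv2.contourArea(k)>300: e=cv2.fitEllipse(k); print(e, cl(onz("wrist",*e[0],.118,cp)))
print("seat pix",proj("wrist",[*(c+.084*X),.118],cp))
cv2.imwrite("pics/w5c.png",np.clip(cv2.resize(w[0:300,220:400],None,fx=2,fy=2)*1.5,0,255).astype(np.uint8))
```

```text
[ 0.60751209 -0.01563696  0.1879798 ] [ 1.73766835 11.13848736 -1.67921132]
((310.74176025390625, 15.163647651672363), (33.990455627441406, 72.19637298583984), 89.20536804199219) (np.float64(0.07), np.float64(-0.0001))
seat pix [310.47665665 -12.97661783]
```

View pics/w5c.png

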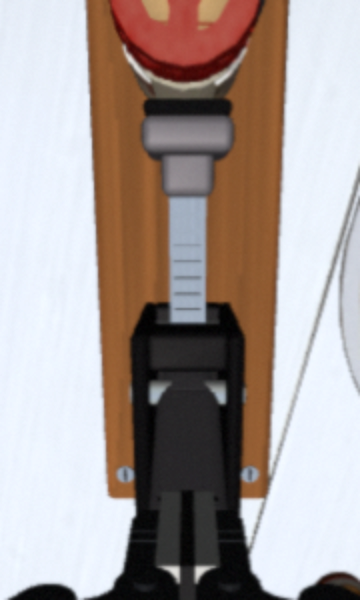

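The pad (crop (188,107)) is now close behind the jar, which is still near its placing spot. I'll finish this tooth.

Emit:
jog_arm([
  [[0.03,-0.15,0],0,1],
  [[0.03,-0.15,0],0,1],
])

```text
time: 15.75
position: [0.6077, -0.0166, 0.1878]
tool_rot: [3.142, -0.007, 1.793]
contact_force: [2.2, 13.8, -2.9]
gripper_width: 0.0
finger_force: 5.7
```

Emit:
jog_arm([
  [[0.03,-0.15,0],0,1],
  [[0.03,-0.15,0],0,1],
])

```text
time: 15.95
position: [0.6078, -0.0168, 0.1878]
tool_rot: [-3.141, -0.01, 1.793]
contact_force: [0.5, 18.1, -1.2]
gripper_width: -0.0
finger_force: 8.2
```

Run:
```python
from h import *
st=arm.state(); print(st["position"],st["contact_force"])
w=optics.capture("wrist"); cv2.imwrite("pics/w6.png",w); cp=campose("wrist",st)
print("pad col",w[30:75,314].max(1)); print("padface now", [cl(onz("wrist",314,v,.063,cp)) for v in(47,49,51)])
t=optics.capture("top"); cv2.imwrite("pics/t6.png",t)
h=cv2.cvtColor(t,cv2.COLOR_BGR2HSV); m=(((h[...,0]<8)|(h[...,0]>172))&(h[...,1]>100)&(h[...,2]>60)).astype(np.uint8); m[:,:240]=0;m[:,350:]=0;m[:150]=0;m[215:]=0
for k in cv2.findContours(m,0,2)[0]:
    if cv2.contourArea(k)>30: e=cv2.minEnclosingCircle(k); print(e, cl(onz("top",*e[0],.118)))
```

```text
[ 0.60776486 -0.01678119  0.18776418] [ 0.48160381 18.08589622 -1.17886699]
pad col [103  70  47  46  48  48  49  43  43  56 110 127 117  87  67  66  64  61
  39  16  12  12  14  14  13  15  32  58  66  73  81  86  87  91  93  95
  96  99 101  99  91  81  72  61  47]
padface now [(np.float64(0.0616), np.float64(-0.0022)), (np.float64(0.0602), np.float64(-0.0022)), (np.float64(0.0588), np.float64(-0.0022))]
((259.92425537109375, 180.31817626953125), 8.730961799621582) (np.float64(0.0815), np.float64(0.0013))
```

The third tooth ended at the trigger stop, with the pad about at the jar and roughly 2–3 mm left to seat. On the fourth squeeze I'll stop at 15–17 N.

Emit:
jog_arm([
  [[-0.22,1,0],0,1],
  [[-0.55,2.5,0],0,1],
  [[-0.68,3.1,0],0,1],
  [[-0.68,3.1,0],0,1],
  [[-0.68,3.1,0],0,1],
])

```text
time: 16.55
position: [0.6018, 0.0096, 0.1894]
tool_rot: [-3.142, 0.0, 1.793]
contact_force: [-0.3, 1.8, 0.5]
gripper_width: -0.0
finger_force: 1.1
```

Emit:
jog_arm([
  [[0.11,-0.5,0],0,1],
  [[0.2,-0.9,0],0,1],
  [[0.2,-0.9,0],0,1],
])

```text
time: 16.85
position: [0.6037, 0.001, 0.1895]
tool_rot: [-3.142, -0.003, 1.792]
contact_force: [-1.4, 6.5, 3.2]
gripper_width: -0.001
finger_force: 3.6
```

Emit:
jog_arm([
  [[0.04,-0.2,0],0,1],
  [[0.04,-0.2,0],0,1],
])

```text
time: 17.05
position: [0.604, -0.0001, 0.1895]
tool_rot: [-3.142, -0.004, 1.792]
contact_force: [-2.4, 9.1, 4.2]
gripper_width: 0.001
finger_force: 4.9
```

Emit:
jog_arm([
  [[0.04,-0.2,0],0,1],
  [[0.04,-0.2,0],0,1],
])

```text
time: 17.25
position: [0.6043, -0.0016, 0.1894]
tool_rot: [-3.142, -0.005, 1.792]
contact_force: [-3.1, 10.1, 3.3]
gripper_width: 0.003
finger_force: 5.7
```

Emit:
jog_arm([
  [[0.03,-0.15,0],0,1],
  [[0.03,-0.15,0],0,1],
])

```text
time: 17.45
position: [0.6046, -0.0027, 0.1894]
tool_rot: [3.142, -0.006, 1.792]
contact_force: [-2.6, 12.3, 4.2]
gripper_width: 0.002
finger_force: 6.3
```

Emit:
jog_arm([
  [[0.03,-0.15,0],0,1],
  [[0.03,-0.15,0],0,1],
])

```text
time: 17.65
position: [0.6048, -0.0038, 0.1893]
tool_rot: [3.142, -0.007, 1.792]
contact_force: [-2.8, 13.3, 3.7]
gripper_width: 0.001
finger_force: 6.9
```

Emit:
jog_arm([
  [[0.02,-0.1,0],0,1],
  [[0.02,-0.1,0],0,1],
])

```text
time: 17.85
position: [0.6049, -0.0045, 0.1893]
tool_rot: [3.142, -0.007, 1.792]
contact_force: [-1.9, 14.0, 3.4]
gripper_width: -0.001
finger_force: 7.3
```

Emit:
jog_arm([
  [[0.02,-0.1,0],0,1],
  [[0.02,-0.1,0],0,1],
])

```text
time: 18.05
position: [0.6051, -0.0053, 0.1892]
tool_rot: [-3.142, -0.008, 1.792]
contact_force: [-2.8, 14.2, 3.4]
gripper_width: -0.0
finger_force: 7.7
```

Emit:
jog_arm([
  [[0.02,-0.1,0],0,1],
  [[0.02,-0.1,0],0,1],
  [[0.02,-0.1,0],0,1],
])

```text
time: 18.35
position: [0.6052, -0.006, 0.1891]
tool_rot: [-3.142, -0.008, 1.793]
contact_force: [-2.5, 16.1, 3.2]
gripper_width: -0.003
finger_force: 8.1
```

It's firm at about 16 N with travel left. I'll release and back away upward.

Emit:
jog_arm([
  [[-0.11,0.5,0],0,1],
  [[-0.22,1,0],0,1],
  [[-0.44,2,0],0,1],
  [[-0.66,3,0],0,1],
  [[-0.66,3,0],0,1],
  [[-0.66,3,3],0,1],
  [[-0.66,3,7],0,1],
  [[-0.66,3,10],0,1],
])

```text
time: 19.15
position: [0.5996, 0.0203, 0.2916]
tool_rot: [3.14, 0.001, 1.793]
contact_force: [-0.6, -0.2, 0.4]
gripper_width: 0.005
finger_force: 0.0
```

Run:
```python
from h import *
st=arm.state(); print(st["position"],st["contact_force"],st["time"])
t=optics.capture("top"); cv2.imwrite("pics/t7.png",t)
w=optics.capture("wrist"); cv2.imwrite("pics/w7.png",w); cp=campose("wrist",st)
for n,i in(("top",t),("wrist",w)):
    h=cv2.cvtColor(i,cv2.COLOR_BGR2HSV); m=(((h[...,0]<8)|(h[...,0]>172))&(h[...,1]>100)&(h[...,2]>60)).astype(np.uint8)
    if n=="top": m[:,:240]=0;m[:,350:]=0;m[:150]=0;m[215:]=0
    for k in cv2.findContours(m,0,2)[0]:
        if cv2.contourArea(k)>150: e=cv2.minEnclosingCircle(k); print(n,e,cl(onz(n,*e[0],.118,cp if n=="wrist" else None)))
# trigger top rows and jaw pad in wrist view
print("trig top pred", [proj("wrist",[*(c+x*X),.19],cp).round() for x in(-.044,-.056)])
for n in("t0","t6","t7"):
    i=cv2.imread("pics/top0.png" if n=="t0" else f"pics/{n}.png"); print(n,i[163:170,300:318].max(2).mean(0).astype(int))
```

```text
[0.59961381 0.02026822 0.29155775] [-0.60207049 -0.19393082  0.4025592 ] 19.15
wrist ((308.42236328125, 72.31573486328125), 25.18978500366211) (np.float64(0.0842), np.float64(0.0021))
trig top pred [array([311., 233.]), array([311., 247.])]
t0 [36 36 37 35 31 41 57 68 69 57 30 18 17 17 19 20 19 24]
t6 [43 44 45 46 47 47 48 49 51 52 52 53 54 55 56 56 57 58]
t7 [53 54 52 57 70 79 79 79 78 79 79 79 68 49 37 35 37 36]
```

Emit:
jog_arm([
  [[0,0,3],0,1],
  [[0,0,3],0,1],
  [[0,0,3],0,1],
  [[0,0,3],0,1],
])

```text
time: 19.65
position: [0.5986, 0.0207, 0.3173]
tool_rot: [-3.139, -0.001, 1.793]
contact_force: [-0.3, -0.1, -0.8]
gripper_width: 0.002
finger_force: 0.0
```

```bash
python3 -c "
from workcell import arm
print(arm.job_done())"
```

```text
the job is handed in; nothing more can be done
None
```

I handed the job in at 19.65 s without seeing a verdict: the taller (red-capped) jar sits in the V about 2 mm from the seat point, the last squeeze stopped at about 16 N, and the trigger is let go. I did not measure the jaw's holding force or the trigger's rest angle directly.

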